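# Wedge a glazed tile flush in the setting jig

## Task

Push the blue-and-white tile along the plywood setting board, between the aluminium fence and the green side stops, until it meets the end stop. Then take the orange spacer out of its stand, slide it down to the board in the gap between the tile and the one side stop where the gap is wide enough (never force it on the stop with the narrow gap), and with it press the tile flush along the fence. Finish still gripping the spacer and holding the tile pressed against the fence; do not shift the two dough pots or the dye cup.

Things in the scene. Friction and masses are not known exactly. Their poses are not given: they have to be found in the camera images.
- board: Fixed plywood board, 300 (x) x 170 (y -95 to +75) x 10 mm, top at z = 10 mm. Origin under the line of the seated tile (its centre: x +56, y 0). +x: the way the tile is pushed; +y: to the fence. Wooden end stop, 14 mm high, across at x = +96 to +118. On the -y side a lead-in nub, 14 mm high, at x = -2 to +12, inner face at y = -43.5, flaring to about y = -62 at x = -27.
- fence: Straight aluminium fence fixed on the board, 14 mm high, along the board's x; its front end flares outwards by 15 mm over 36 mm. Origin on its inner face at board level, at board x +55, y +40; x as the board's x, y away from the tile. A tile flush and at the end stop has its centre at about x +1, y -40 in this frame.
- shallow_stop: Green-painted wooden side stop fixed on the board, 37 (x) x 29 (y) x 14 mm. Origin at board level, middle of its outer edge (board y = -85); inner face at +29 in its y. Leaves the wide gap: 16 mm to a tile flush on the fence, at least 12 mm if the tile lies off it. It stands either at board x = +36 or at +75.
- deep_stop: Green side stop like the shallow one but 41 mm deep, inner face at +41 in its y: leaves a gap of only 4 mm, too narrow for the spacer. Origin and axes as the shallow stop's; it has the other of the two places.
- tile_center (a point): Centre of the square glazed tile, 80 x 80 x 12 mm, about 0.15 kg, blue rim and white face with blue dots; it starts flat on the near end of the board, roughly in line with the channel (up to 10 mm and 0.12 rad off), slides freely there and follows fingertips pushing on its edge. Axes along its edges, z up.
- tile: The same tile; origin at the centre of its underside, 6 mm below tile_center.
- spacer_grip (a point): Middle of the handle of the orange spacer, 48 mm above its foot; handle 26 (x) x 14 (y, grip across this) x 44 mm with black ribs. Below it a tongue 24 (x) x 10 (y) mm, 26 mm long, its lowest 3 mm stepped in to 6 mm thick. Spacer 70 mm tall, 40 g, z up.
- spacer_foot (a point): Centre of the lower end of the spacer's tongue, same axes.
- spacer: The same spacer; origin at its foot.
- stand: Dark wooden stand for the spacer, fixed, 70 x 60 x 26 mm, origin under its centre. The spacer stands upright in a pocket 20 mm deep with about 1.5 mm play, x along the stand's x; it pulls straight up.
- dough_pot: Dried dough pot with noodle hair and yellow stalks, 51 x 65 x 71 mm, origin under it. Leave alone.
- dough_pot_b: Dried dough pot with noodle hair, 54 x 51 x 66 mm, origin under it. Leave alone.
- dye_cup: Small white cup of crimson dye, 62 mm across, 32 mm high, origin under it. Leave alone.
There are look-alikes about, which are no part of the job. Of the things that look like the tile, the larger one is meant. Leave any yellow look-alike of the spacer alone.

How it is judged:
By the outcome, as a careful person would: the job done as asked, in the order asked, and still so for the second after the job is handed in, while the arm keeps its last pose, push and grip.
It also fails if it takes over 54 s, if anything falls off the work surface, if the arm or the gripper's body presses on something with over 40 N, if the wrist force passes 120 N, or if a joint passes its speed limit or range.

## Robot

A 6-joint arm with a two-finger parallel gripper is mounted at the origin on the work surface; the furniture and walls round the work are solid. World frame = base frame: x ahead of the robot, y to its left, z up, the work surface at z = 0. Lengths are in m, angles in rad, forces in N, time in s.
With the tool pointing down it reaches from about 0.35 to 0.775 m from the base axis. Payload 5.5 kg.
Tool frame: the origin (TCP) lies at the very end of the fingers, on their centre line; the grasp point (between the pads) lies 19 mm behind it; z points along the fingers, y is the line along which they close (so a half turn about z gives the same grasp; the last joint's range is limited). The gripper opens to 85 mm and grips with 20 to 120 N. Pads are 22 mm wide; open, the fingers measure 114 mm over their backs; the gripper's body (76 mm by 85 mm) begins 54 mm behind the grasp point. The pads swing forward as they close: fully open they stand 13 mm farther back than shut.
Start: joints at [-1.287, 0.313, 0.046, 1.304, 0, 1.431], TCP at [0.236, -0.524, 0.231] pointing down, gripper open.
Joint ranges: [-2.76, 2.76], [-0.86, 1.69], [-1.03, 1.26], [-2.2, 2.34], [-1.47, 1.5], [-3.14, 3.14]. Speed limits (rad/s): [2.57, 2.57, 3.14, 3.14, 3.14, 3.14].

## Interface

Orientations are given as a unit quaternion [w, x, y, z].
In Python, from workcell import env, imaging, ticket gives the robot as it stands. The module is installed in compiled form; this text tells all that it offers.
- The arm moves only by the tool apply_moves, never from a script. Its argument "rows" is a list of rows, each an object with "xyz": the shift along the tool's x, y, z in mm, a list of three; "turn": the turn, a rotation vector about the tool's x, y, z in rad, a list of three; "grip": the opening, from 0 (shut) to 1 (fully open). A call has 1 to 12 rows; each row is the pose to reach, as a shift and turn from the pose commanded when the call began, along the tool's axes at that moment; what a row does not reach only later rows make up. A row lasts 1/12 s, in which the tool goes at most 41.7 mm and 7.16 degrees, less where a joint would pass 70% of its speed; a pose out of reach is approached as far as the arm can. A call with a gripper value outside its range is refused whole. The fingers move at their own pace and stop on an object; "force" is the grip in N (left out, the last holds). Time passes only in rows, so rows that repeat a pose let the fingers close. It gives the time, the measured TCP pose, the force, the opening and the grip force at its end, in the units of the state.
- env.get_state(): the state, without advancing time (a new reading comes with each control period).
- imaging.read_camera(name): name is "scene" or "top" or "wrist"; returns a dict with "color" (420x560x3 uint8, blue, green, red), "z_map" (420x560 float32, m along the optical axis (not along the pixel's ray), 0 where there is no reading), "camera_matrix" (3x3 intrinsics, pixels), "k1" (the pictures are not rectified: a ray, as slopes to the right and down, at radius r is drawn at 1 + k1 r^2 times it, then the intrinsics apply), "view" (4x4, takes a point from world to camera coordinates). Camera axes: x right, y down, z forward; pixel columns grow to the right and rows downward; lengths in m; the calibration is good to about 2 mm. A picture is of the moment at which its call begins.
- ticket.hand_in(): hands the job in; it is judged then, once.
The state is a dict: "clock": time; "joint_pos": joint angles; "qvel": joint speeds; "tau": joint torques, N m; "tcp_pos": TCP position; "orientation": TCP orientation; "wrist_force": force on the tool from outside, world axes, zero at the start; "ft_torque": the same for the moment, N m; "finger_gap": finger opening in m; "grip_force": force on a finger pad.
Only numpy, scipy, OpenCV 4.12 (cv2) and the standard library are available. Lean on these libraries where they do the work, as an engineer would, in place of code of your own. Each camera call takes 0.05 s, during which the arm holds its last target. There are 200 camera calls.

## Working session

There is one attempt and no reset: what is moved stays moved. The work goes in short steps, Python scripts to look and compute and a tool call to move; the robot and the scene stay as the last step left them, time stands still between calls to the robot, and variables do not carry over. Pictures are saved under pics/ and viewed, at most 10 in all, crops included, and the job is handed in when it is done.

Besides the shell and the picture viewer there is one more tool, called after ">>>" as name([rows], argument=value, ...), one row to a line, values as JSON. apply_moves: Moves the arm, as the interface text tells. Its arguments: {"type":"object","properties":{"rows":{"type":"array"},"force":{"type":"number"}},"required":["rows"]}

```bash
mkdir -p pics; cat > h.py <<'E'
import numpy as np, cv2
from workcell import env, imaging, ticket
def shot(n):
    return imaging.read_camera(n)
def rays(d,u,v):
    K=d["camera_matrix"]; k=d["k1"]
    x=(np.asarray(u,float)-K[0,2])/K[0,0]; y=(np.asarray(v,float)-K[1,2])/K[1,1]
    rd=np.hypot(x,y); r=rd.copy() if hasattr(rd,'copy') else rd
    for _ in range(20): r=rd/(1+k*r*r)
    s=1/(1+k*r*r); return x*s,y*s
def world(d,u,v,z=None):
    x,y=rays(d,u,v)
    V=d["view"]; R=V[:3,:3]; t=V[:3,3]
    c=-R.T@t; ray=np.stack([x,y,np.ones_like(x)],-1)@R
    if z is None:
        zm=d["z_map"][np.asarray(v).astype(int),np.asarray(u).astype(int)]
        return c+ray*zm[...,None]
    s=(z-c[2])/ray[...,2]; return c+ray*s[...,None]
E
python3 - <<'E'
from h import *
a=shot("top"); b=shot("scene")
np.savez("top0.npz",**a); np.savez("scene0.npz",**b)
cv2.imwrite("pics/top0.png",cv2.resize(a["color"],(800,600))); cv2.imwrite("pics/scene0.png",cv2.resize(b["color"],(800,600)))
s=env.get_state(); print(s)
E
```

```text
{'clock': 0.1, 'joint_pos': array([-1.28660052e+00,  3.13928777e-01,  4.50942198e-02,  1.30362268e+00,
        3.15892914e-05,  1.43121676e+00]), 'qvel': array([ 0.00040358, -0.0020376 ,  0.00245083, -0.0004788 ,  0.00075429,
        0.00173829]), 'tau': array([ 2.62962152e-03, -4.81723809e+01,  2.99245244e+01,  1.27861279e-02,
       -1.53228857e-04, -4.18499326e-06]), 'tcp_pos': array([ 0.23632237, -0.52368377,  0.23049675]), 'orientation': array([-8.29423802e-04,  9.77635331e-01,  2.10305657e-01, -4.42428006e-05]), 'wrist_force': array([-0.02118709, -0.16345259,  0.33191   ]), 'ft_torque': array([-0.01807383,  0.02395352,  0.01874574]), 'grip_force': 0.0, 'finger_gap': 0.08541382945222892}
```

View pics/top0.png

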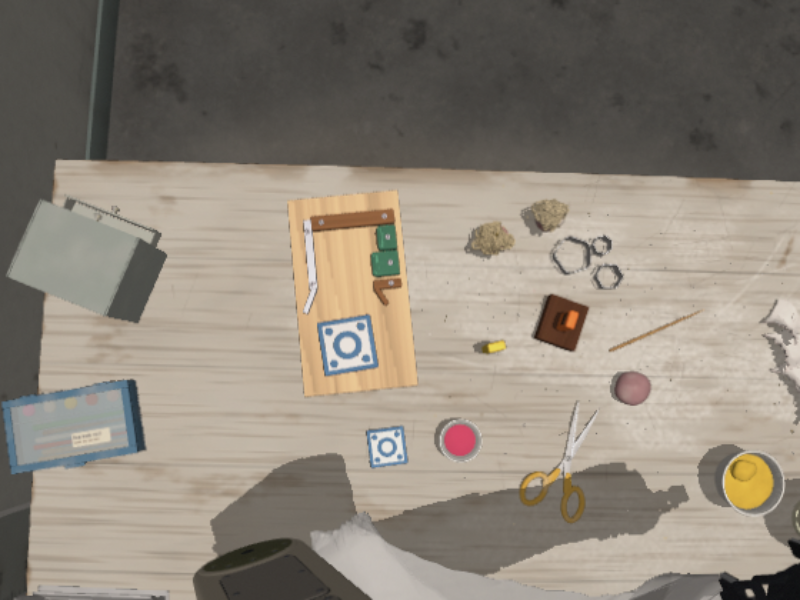

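View pics/scene0.png

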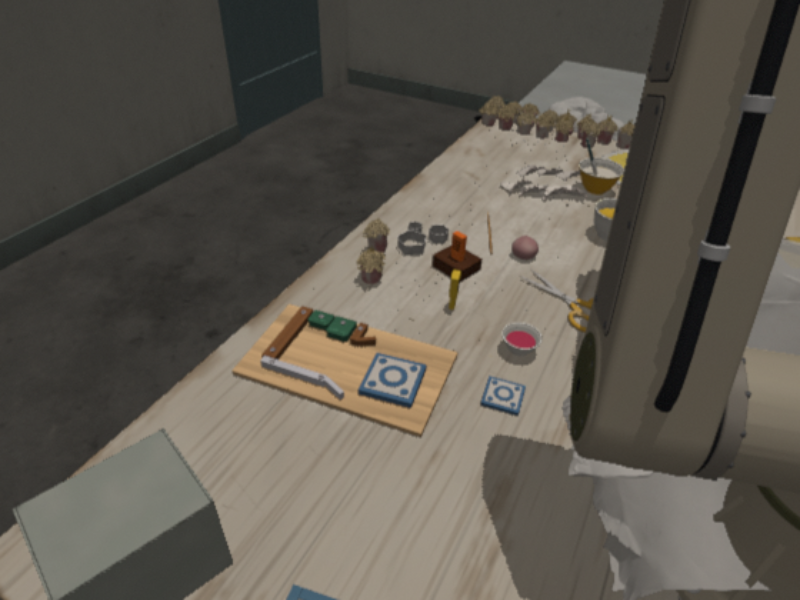

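The top view (800x600 px) shows the board with corners (289,201), (398,190), (416,384) and (304,395), and the tile at (348,345). The deep stop is the nearer one at (385,263), and the shallow stop is at (388,237), so board x = +75. The stand is at (562,322) with the orange spacer at (570,320); the yellow look-alike is at (495,347) and the small look-alike tile at (387,447).

```bash
python3 - <<'E'
from h import *
d=dict(np.load("top0.npz"))
C=np.array([[289,201],[398,190],[416,384],[304,395]])*0.7
P=world(d,C[:,0],C[:,1],0.01)[:,:2]; print("corners",P.round(4), [np.linalg.norm(P[i]-P[i-1]).round(4) for i in range(4)])
vv,uu=np.mgrid[0:420,0:560]; W=world(d,uu,vv)
hsv=cv2.cvtColor(d["color"],cv2.COLOR_BGR2HSV)
def rect(m,name,z):
    n,l,st,ce=cv2.connectedComponentsWithStats(m.astype(np.uint8))
    for i in range(1,n):
        if st[i,4]>25:
            ys,xs=np.nonzero(l==i); p=world(d,xs,ys,z)[:,:2]
            (c,s,a)=cv2.minAreaRect((p*1000).astype(np.float32)); print(name,np.round(ce[i]/.7),st[i,4],np.round(c,1),np.round(s,1),round(a,2),"zmed",np.round(np.median(W[ys,xs,2]),4))
H,S,V=hsv[...,0],hsv[...,1],hsv[...,2]
# board by height
X=P.mean(0); near=np.hypot(W[...,0]-X[0],W[...,1]-X[1])<0.2
rect(near&(W[...,2]>.005)&(W[...,2]<.06),"board",0.01)
blue=(H>95)&(H<125)&(S>90)&near
rect(blue,"tile",0.022)
rect((H>60)&(H<90)&(S>90)&near,"green",0.024)
rect((H<14)&(S>190)&(V>150),"orange",0.075)
rect((W[...,2]>.015)&(W[...,2]<.034)&(np.hypot(uu-393,vv-225)<40),"stand",0.026)
E
```

```text
corners [[ 0.709   0.068 ]
 [ 0.7307 -0.0981]
 [ 0.4358 -0.1315]
 [ 0.4158  0.0345]] [np.float64(0.2951), np.float64(0.1675), np.float64(0.2968), np.float64(0.1672)]
board [351. 293.] 10799 [573.4 -30.2] [300. 175.] 6.61 zmed 0.0117
board [475. 245.] 37 [ 650.5 -218.4] [15.5 13.1] 1.58 zmed 0.042
tile [346. 346.] 271 [491.6 -27.4] [76.7 77.4] 10.95 zmed 0.0228
tile [347. 345.] 146 [492.1 -27.9] [38. 38.] 1.77 zmed 0.024
green [385. 253.] 442 [634.  -77.4] [73.4 37.4] 7.22 zmed 0.0248
stand [561. 322.] 786 [ 533.  -346.6] [60.8 69.9] 70.76 zmed 0.0265
```

>>> apply_moves([
  {"xyz":[375,-364,60],"turn":[0,0,0.309],"grip":0.3},
  {"xyz":[375,-364,60],"turn":[0,0,0.309],"grip":0.3},
  {"xyz":[375,-364,60],"turn":[0,0,0.309],"grip":0.3},
  {"xyz":[375,-364,60],"turn":[0,0,0.309],"grip":0.3},
  {"xyz":[375,-364,60],"turn":[0,0,0.309],"grip":0.3},
  {"xyz":[375,-364,60],"turn":[0,0,0.309],"grip":0.3},
  {"xyz":[375,-364,60],"turn":[0,0,0.309],"grip":0.3},
  {"xyz":[375,-364,60],"turn":[0,0,0.309],"grip":0.3},
  {"xyz":[375,-364,60],"turn":[0,0,0.309],"grip":0.3},
  {"xyz":[375,-364,60],"turn":[0,0,0.309],"grip":0.3},
  {"xyz":[375,-364,60],"turn":[0,0,0.309],"grip":0.3},
  {"xyz":[375,-364,60],"turn":[0,0,0.309],"grip":0.3},
])

```text
clock: 1.1
tcp_pos: [0.4191, -0.0602, 0.174]
orientation: [0.0, 0.998, 0.057, 0.0]
wrist_force: [0.6, 0.1, -0.3]
finger_gap: 0.0255
grip_force: 0.0
```

```bash
python3 - <<'E'
from h import *
a=shot("wrist"); np.savez("w1.npz",**a); cv2.imwrite("pics/w1.png",cv2.resize(a["color"],(800,600)))
s=env.get_state(); print(s["tcp_pos"],s["clock"])
E
```

```text
[ 0.42047807 -0.05335982  0.17317742] 1.15
```

View pics/w1.png

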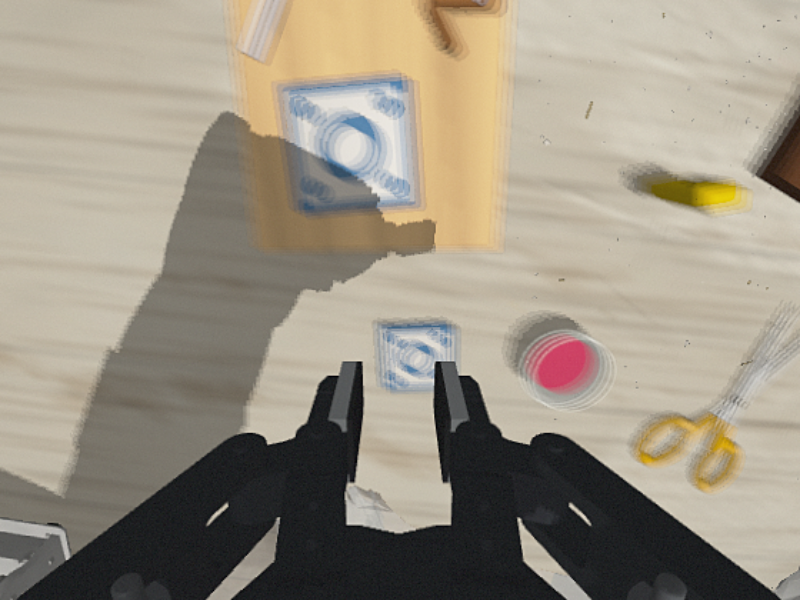

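The view is motion-blurred because the arm was still moving, but the camera looks along +x with the tile ahead at (350,145). I'll settle behind the tile and look again.

>>> apply_moves([
  {"xyz":[9,-14,40],"turn":[0,0,0],"grip":0.3},
  {"xyz":[9,-14,40],"turn":[0,0,0],"grip":0.3},
  {"xyz":[9,-14,40],"turn":[0,0,0],"grip":0.3},
  {"xyz":[9,-14,40],"turn":[0,0,0],"grip":0.3},
  {"xyz":[9,-14,40],"turn":[0,0,0],"grip":0.3},
])

```text
clock: 1.57
tcp_pos: [0.4269, -0.0484, 0.1353]
orientation: [0.0, 0.998, 0.057, 0.001]
wrist_force: [-0.1, -0.1, -0.1]
finger_gap: 0.0258
grip_force: 0.0
```

```bash
python3 - <<'E'
from h import *
a=shot("wrist"); np.savez("w2.npz",**a); cv2.imwrite("pics/w2.png",cv2.resize(a["color"],(800,600)))
s=env.get_state(); print(s["tcp_pos"],s["clock"],s["orientation"])
d=a
hsv=cv2.cvtColor(d["color"],cv2.COLOR_BGR2HSV);H,S,V=cv2.split(hsv)
vv,uu=np.mgrid[0:420,0:560]; W=world(d,uu,vv)
m=((H>95)&(H<125)&(S>90)&(W[...,2]>.012)&(W[...,2]<.035)).astype(np.uint8)
n,l,st,ce=cv2.connectedComponentsWithStats(m)
for i in range(1,n):
    if st[i,4]>200:
        ys,xs=np.nonzero(l==i); p=world(d,xs,ys,.022)[:,:2]; print(ce[i]/.7,cv2.minAreaRect((p*1000).astype(np.float32)),np.median(W[ys,xs,2]))
V=d["view"]; print("cam",-V[:3,:3].T@V[:3,3])
E
```

```text
[ 0.42712243 -0.04857642  0.13551032] 1.6167 [4.89510003e-04 9.98406840e-01 5.64151432e-02 9.34738837e-04]
[374.86973744 163.368544  ] ((490.9735412597656, -27.937931060791016), (78.65888977050781, 78.86334991455078), 11.00444221496582) 0.02180104790991577
[373.13039984 170.34659433] ((490.8318176269531, -27.7537899017334), (40.83067321777344, 41.12403869628906), 6.44980001449585) 0.022948950920780392
cam [ 0.51096657 -0.03932903  0.27798223]
```

View pics/w2.png

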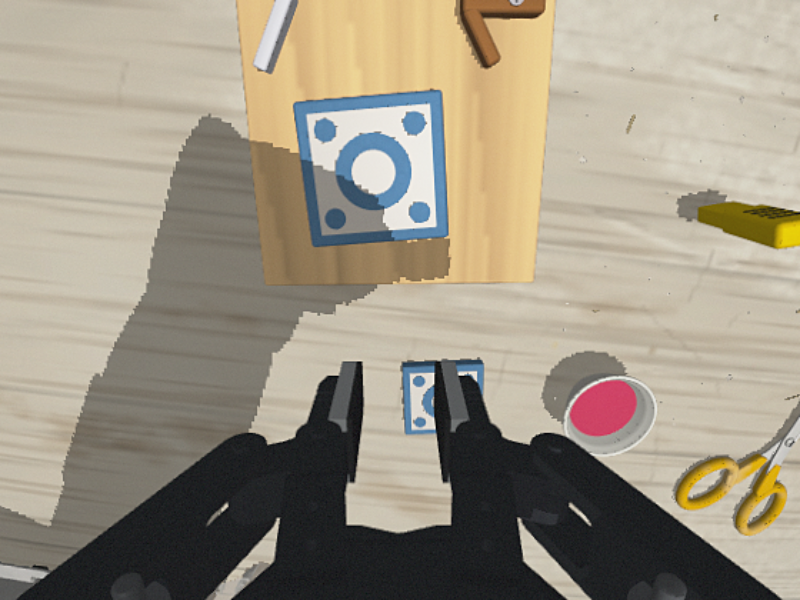

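Sharp view: the tile is at (373,168), turned about 4.4° counter-clockwise from the board. The fence flare is at upper left (275,35) and the nub at upper right (490,35). I'll come down behind the tile's rear edge.

>>> apply_moves([
  {"xyz":[4,-11,40],"turn":[0,0,0],"grip":0.3},
  {"xyz":[4,-11,80],"turn":[0,0,0],"grip":0.3},
  {"xyz":[4,-11,105],"turn":[0,0,0],"grip":0.3},
  {"xyz":[4,-11,122],"turn":[0,0,0],"grip":0.3},
  {"xyz":[4,-11,122],"turn":[0,0,0],"grip":0.3},
  {"xyz":[4,-11,122],"turn":[0,0,0],"grip":0.3},
])

```text
clock: 2.12
tcp_pos: [0.4297, -0.0371, 0.0126]
orientation: [0.0, 0.998, 0.056, 0.0]
wrist_force: [-0.0, 0.5, 0.3]
finger_gap: 0.0258
grip_force: 0.0
```

>>> apply_moves([
  {"xyz":[8,0,0],"turn":[0,0,0],"grip":0.3},
  {"xyz":[16,0,0],"turn":[0,0,0],"grip":0.3},
  {"xyz":[24,0,0],"turn":[0,0,0],"grip":0.3},
  {"xyz":[32,0.5,0],"turn":[0,0,0],"grip":0.3},
  {"xyz":[40,1.5,0],"turn":[0,0,0],"grip":0.3},
  {"xyz":[48,2.5,0],"turn":[0,0,0],"grip":0.3},
  {"xyz":[56,3,0],"turn":[0,0,0],"grip":0.3},
  {"xyz":[64,3,0],"turn":[0,0,0],"grip":0.3},
  {"xyz":[72,3,0],"turn":[0,0,0],"grip":0.3},
  {"xyz":[80,3,0],"turn":[0,0,0],"grip":0.3},
  {"xyz":[88,3,0],"turn":[0,0,0],"grip":0.3},
  {"xyz":[96,3,0],"turn":[0,0,0],"grip":0.3},
])

```text
clock: 3.12
tcp_pos: [0.5257, -0.0278, 0.0122]
orientation: [0.0, 0.998, 0.057, 0.0]
wrist_force: [-2.8, -0.2, 1.4]
finger_gap: 0.0256
grip_force: 0.7
```

```bash
python3 - <<'E'
from h import *
a=shot("wrist"); np.savez("w3.npz",**a); cv2.imwrite("pics/w3.png",cv2.resize(a["color"],(800,600)))
E
```

```text
(no output)
```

View pics/w3.png

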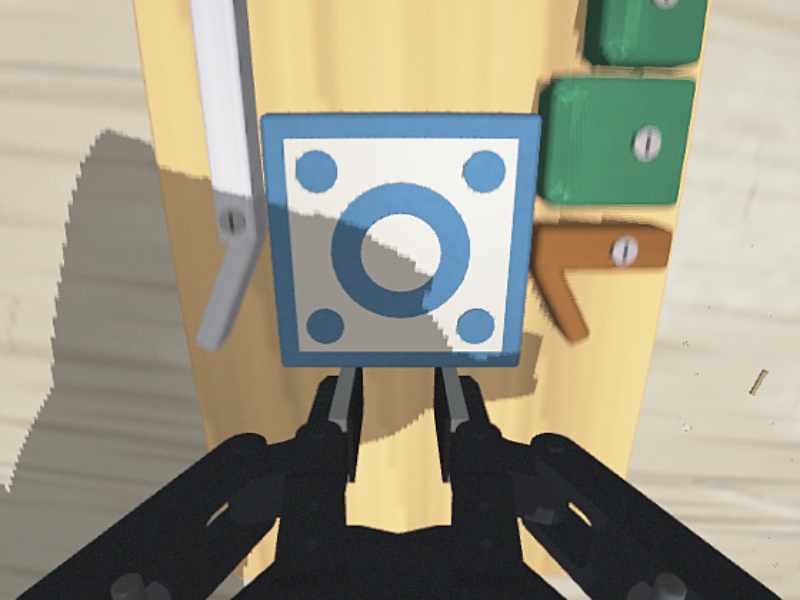

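The tile (270–540, 115–365) is square and inside the channel, between the fence and the nub. The deep stop is beside it at (620,140), with the shallow stop beyond at (650,30). I'll keep pushing to the end stop.

>>> apply_moves([
  {"xyz":[8,0,0],"turn":[0,0,0],"grip":0.3},
  {"xyz":[16,0,0],"turn":[0,0,0],"grip":0.3},
  {"xyz":[24,0,0],"turn":[0,0,0],"grip":0.3},
  {"xyz":[32,0,0],"turn":[0,0,0],"grip":0.3},
  {"xyz":[38,0,0],"turn":[0,0,0],"grip":0.3},
  {"xyz":[43,0,0],"turn":[0,0,0],"grip":0.3},
  {"xyz":[46,0,0],"turn":[0,0,0],"grip":0.3},
  {"xyz":[48,0,0],"turn":[0,0,0],"grip":0.3},
  {"xyz":[49,0,0],"turn":[0,0,0],"grip":0.3},
])

```text
clock: 3.92
tcp_pos: [0.5736, -0.0223, 0.0122]
orientation: [0.0, 0.998, 0.057, -0.0]
wrist_force: [-1.4, -0.4, 1.8]
finger_gap: 0.0255
grip_force: 0.8
```

>>> apply_moves([
  {"xyz":[1,0,0],"turn":[0,0,0],"grip":0.3},
  {"xyz":[2,0,0],"turn":[0,0,0],"grip":0.3},
  {"xyz":[2.5,0,0],"turn":[0,0,0],"grip":0.3},
  {"xyz":[3,0,0],"turn":[0,0,0],"grip":0.3},
])

```text
clock: 4.25
tcp_pos: [0.5754, -0.0221, 0.0122]
orientation: [0.0, 0.998, 0.057, -0.001]
wrist_force: [-5.2, 0.0, 4.1]
finger_gap: 0.0257
grip_force: 2.7
```

```bash
python3 - <<'E'
from h import *
a=shot("wrist"); np.savez("w4.npz",**a); cv2.imwrite("pics/w4.png",cv2.resize(a["color"],(800,600)))
E
```

```text
(no output)
```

View pics/w4.png

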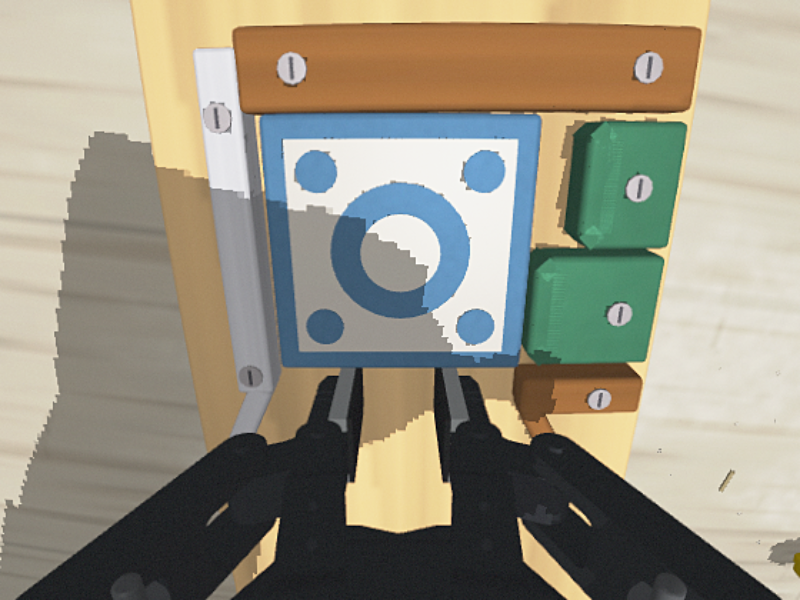

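The tile touches, or nearly touches, the end stop edge (row 113), and the force is rising. The wide gap beside the shallow stop is clear at (555,190). I'll give one more nudge and measure the frame.

>>> apply_moves([
  {"xyz":[1,0,0],"turn":[0,0,0],"grip":0.3},
  {"xyz":[2,0,0],"turn":[0,0,0],"grip":0.3},
  {"xyz":[2,0,0],"turn":[0,0,0],"grip":0.3},
])

```text
clock: 4.55
tcp_pos: [0.5755, -0.022, 0.0121]
orientation: [0.0, 0.998, 0.057, -0.003]
wrist_force: [-10.4, -3.1, 9.0]
finger_gap: 0.0256
grip_force: 5.1
```

```bash
python3 - <<'E'
from h import *
a=shot("wrist"); np.savez("w5.npz",**a); d=a
s=env.get_state(); print(s["tcp_pos"],s["wrist_force"])
vv,uu=np.mgrid[0:420,0:560]; W=world(d,uu,vv)
O=np.array([.5719,-.0211]);th=np.radians(6.55);R=np.array([[np.cos(th),-np.sin(th)],[np.sin(th),np.cos(th)]])
def bd(p): return ((p-O)@R*1000).round(1)
hsv=cv2.cvtColor(d["color"],cv2.COLOR_BGR2HSV);H,S,V=cv2.split(hsv)
tile=(((W[...,2]>.017)&(W[...,2]<.028)&(abs(uu-280)<110)&(vv>78)&(vv<258))&(((H>95)&(H<125)&(S>60)))).astype(np.uint8)
n,l,st,ce=cv2.connectedComponentsWithStats(tile); i=1+np.argmax(st[1:,4]); ys,xs=np.nonzero(l==i)
r=cv2.minAreaRect((world(d,xs,ys,.022)[:,:2]*1000).astype(np.float32)); print("tile",r,bd(np.array(r[0])/1000))
g=((H>60)&(H<90)&(S>90)&(W[...,2]>.021)).astype(np.uint8)
n,l,st,ce=cv2.connectedComponentsWithStats(g)
for i in range(1,n):
    if st[i,4]>500:
        ys,xs=np.nonzero(l==i); b=bd(world(d,xs,ys,.024)[:,:2]); print("green",ce[i]/.7,np.percentile(b,[1,50,99],axis=0).tolist())
for nm,u,v,z in [("endstop top front L",260,112,.024),("R",685,112,.024),("tile RF",541,115,.022),("tile RR",520,365,.022),("tile LF",262,115,.022),("tile LR",282,366,.022)]:
    print(nm,bd(world(d,u*.7,v*.7,z)[:2]))
# heights along row through wide gap
for v in (100,130,160):
    print([ (int(u),*bd(W[v,u,:2]),round(float(W[v,u,2])*1000)) for u in range(366,416,5)])
# spacer in the first top view
t=dict(np.load("top0.npz")); h=cv2.cvtColor(t["color"],cv2.COLOR_BGR2HSV)
vv,uu=np.mgrid[0:420,0:560]; W=world(t,uu,vv)
m=(np.hypot(uu-396,vv-225)<22)&(W[...,2]>.05); print("spacer top",m.sum(),np.median(W[m],axis=0)); ys,xs=np.nonzero(m); print(cv2.minAreaRect((W[m][:,:2]*1000).astype(np.float32)))
E
```

```text
[ 0.5754836  -0.0220132   0.01207677] [-10.00654837  -2.67988006   8.17452565]
tile ((626.7841796875, -17.331085205078125), (78.8447036743164, 78.69296264648438), 6.668951988220215) [55.  -2.5]
green [628.75376679 183.70294704] [[57.0, -82.4], [76.3, -67.6], [92.3, -54.2]]
green [591.31681936 307.26953964] [[18.7, -82.6], [38.2, -62.1], [54.4, -43.2]]
endstop top front L [94.6 35.6]
R [ 95.5 -81.2]
tile RF [ 93.9 -41.4]
tile RR [ 16.3 -42.4]
tile LF [93.9 35.7]
tile LR [15.9 36.6]
[(366, np.float64(86.5), np.float64(-37.0), 22), (371, np.float64(86.5), np.float64(-38.9), 22), (376, np.float64(86.5), np.float64(-41.2), 21), (381, np.float64(86.3), np.float64(-46.6), 10), (386, np.float64(86.3), np.float64(-49.0), 10), (391, np.float64(86.4), np.float64(-51.5), 9), (396, np.float64(86.4), np.float64(-53.5), 10), (401, np.float64(86.5), np.float64(-54.6), 13), (406, np.float64(86.6), np.float64(-55.0), 18), (411, np.float64(86.7), np.float64(-55.2), 22)]
[(366, np.float64(74.5), np.float64(-38.1), 22), (371, np.float64(74.7), np.float64(-39.9), 22), (376, np.float64(73.3), np.float64(-4
[... 281 characters left out ...]
64(-55.0), 21), (411, np.float64(74.9), np.float64(-56.1), 24)]
[(366, np.float64(62.1), np.float64(-39.0), 22), (371, np.float64(62.0), np.float64(-41.3), 22), (376, np.float64(59.6), np.float64(-47.1), 10), (381, np.float64(59.7), np.float64(-49.3), 10), (386, np.float64(59.8), np.float64(-51.6), 11), (391, np.float64(59.6), np.float64(-54.2), 10), (396, np.float64(60.0), np.float64(-56.0), 11), (401, np.float64(61.5), np.float64(-55.3), 19), (406, np.float64(62.1), np.float64(-56.4), 22), (411, np.float64(62.4), np.float64(-58.0), 23)]
spacer top 103 [ 0.53138749 -0.34489171  0.07507865]
((485.4482727050781, -220.1438446044922), (24.042585372924805, 291.4717712402344), 20.157772064208984)
```

The tile is seated at board x≈55, with its edge at y≈-42.5. The stop's inner face is at y≈-56, so the gap is about 13 mm and its middle is at board (75, -49.5). Next I'll retreat and go over the spacer.

>>> apply_moves([
  {"xyz":[-14,0,0],"turn":[0,0,0],"grip":0.3},
  {"xyz":[-14,0,-40],"turn":[0,0,0],"grip":0.3},
  {"xyz":[-14,0,-80],"turn":[0,0,0],"grip":0.5},
  {"xyz":[-25,30,-110],"turn":[0,0,0.1],"grip":0.6},
  {"xyz":[-84,316,-128],"turn":[0,0,0.45],"grip":0.6},
  {"xyz":[-84,316,-128],"turn":[0,0,0.45],"grip":0.6},
  {"xyz":[-84,316,-128],"turn":[0,0,0.45],"grip":0.6},
  {"xyz":[-84,316,-128],"turn":[0,0,0.45],"grip":0.6},
  {"xyz":[-84,316,-128],"turn":[0,0,0.45],"grip":0.6},
  {"xyz":[-84,316,-128],"turn":[0,0,0.45],"grip":0.6},
  {"xyz":[-84,316,-128],"turn":[0,0,0.45],"grip":0.6},
  {"xyz":[-84,316,-128],"turn":[0,0,0.45],"grip":0.6},
])

```text
clock: 5.6
tcp_pos: [0.5315, -0.3535, 0.1409]
orientation: [0.002, 0.985, -0.17, 0.002]
wrist_force: [0.1, -0.0, 0.1]
finger_gap: 0.0514
grip_force: 0.0
```

>>> apply_moves([
  {"xyz":[0,0,0],"turn":[0,0,0],"grip":0.6},
  {"xyz":[0,0,0],"turn":[0,0,0],"grip":0.6},
  {"xyz":[0,0,0],"turn":[0,0,0],"grip":0.6},
])

```text
clock: 5.85
tcp_pos: [0.5315, -0.344, 0.1401]
orientation: [-0.0, 0.986, -0.166, -0.0]
wrist_force: [0.1, 1.0, -0.0]
finger_gap: 0.0512
grip_force: 0.0
```

```bash
python3 - <<'E'
from h import *
d=shot("wrist"); np.savez("w6.npz",**d); cv2.imwrite("pics/w6.png",cv2.resize(d["color"],(800,600)))
s=env.get_state(); print(s["tcp_pos"],s["orientation"])
t=shot("top"); np.savez("top1.npz",**t); cv2.imwrite("pics/t1.png",cv2.resize(t["color"][120:320,180:460],(800,571)))
for nm,d in (("w",d),("t",t)):
    vv,uu=np.mgrid[0:420,0:560]; W=world(d,uu,vv); hsv=cv2.cvtColor(d["color"],cv2.COLOR_BGR2HSV);H,S,V=cv2.split(hsv)
    m=(H<13)&(S>150)&(V>120)&(np.hypot(W[...,0]-.533,W[...,1]+.347)<.04)
    q=m&(W[...,2]>.068)&(W[...,2]<.085)
    print(nm,m.sum(),q.sum())
    if q.sum()>10:
        ys,xs=np.nonzero(q); p=world(d,xs,ys,.076); print(cv2.minAreaRect((p[:,:2]*1000).astype(np.float32)),np.median(W[q],axis=0))
E
```

```text
[ 0.53155686 -0.34364884  0.14019058] [-2.49956523e-04  9.86137400e-01 -1.65930586e-01 -7.87504651e-05]
w 8 1
t 58 53
((529.3102416992188, -345.4822692871094), (12.894980430603027, 16.852432250976562), 71.34944152832031) [ 0.52924513 -0.34525075  0.07631789]
```

View pics/w6.png

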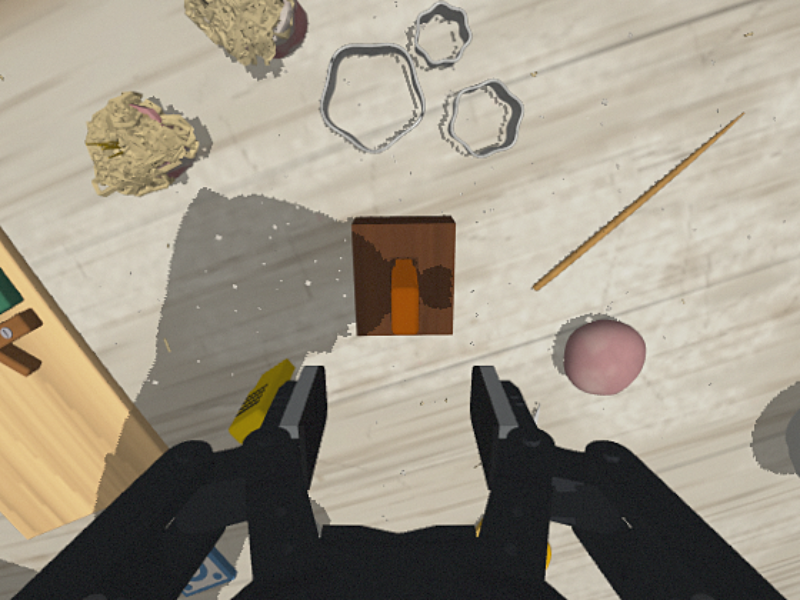

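The spacer stands at (405,300), parallel to the fingers and nearly midway between them; the yellow look-alike at (260,400) is well to the side. I'll shift 2 mm in both x and y, descend and grip.

>>> apply_moves([
  {"xyz":[2,2,35],"turn":[0,0,0],"grip":0.6},
  {"xyz":[2,2,70],"turn":[0,0,0],"grip":0.6},
  {"xyz":[2,2,92],"turn":[0,0,0],"grip":0.6},
  {"xyz":[2,2,105],"turn":[0,0,0],"grip":0.6},
  {"xyz":[2,2,105],"turn":[0,0,0],"grip":0.6},
  {"xyz":[2,2,105],"turn":[0,0,0],"grip":0},
  {"xyz":[2,2,105],"turn":[0,0,0],"grip":0},
  {"xyz":[2,2,105],"turn":[0,0,0],"grip":0},
  {"xyz":[2,2,105],"turn":[0,0,0],"grip":0},
  {"xyz":[2,2,105],"turn":[0,0,0],"grip":0},
  {"xyz":[2,2,105],"turn":[0,0,0],"grip":0},
], force=60)

```text
clock: 6.87
tcp_pos: [0.5338, -0.3484, 0.0373]
orientation: [0.001, 0.986, -0.167, 0.002]
wrist_force: [-0.2, 1.3, 6.7]
finger_gap: 0.0131
grip_force: 59.1
```

>>> apply_moves([
  {"xyz":[0,0,-6],"turn":[0,0,0],"grip":0},
  {"xyz":[0,0,-15],"turn":[0,0,0],"grip":0},
  {"xyz":[0,0,-30],"turn":[0,0,0],"grip":0},
  {"xyz":[0,0,-50],"turn":[0,0,0],"grip":0},
  {"xyz":[0,0,-70],"turn":[0,0,0],"grip":0},
  {"xyz":[0,0,-70],"turn":[0,0,0],"grip":0},
  {"xyz":[0,0,-70],"turn":[0,0,0],"grip":0},
])

```text
clock: 7.45
tcp_pos: [0.5332, -0.3487, 0.1072]
orientation: [0.001, 0.986, -0.167, 0.001]
wrist_force: [-0.4, 0.7, -0.8]
finger_gap: 0.0133
grip_force: 58.5
```

>>> apply_moves([
  {"xyz":[0,0,-35],"turn":[0,0,0],"grip":0},
  {"xyz":[1,-20,-53],"turn":[0,0,-0.05],"grip":0},
  {"xyz":[17,-310,-53],"turn":[0,0,-0.451],"grip":0},
  {"xyz":[17,-310,-53],"turn":[0,0,-0.451],"grip":0},
  {"xyz":[17,-310,-53],"turn":[0,0,-0.451],"grip":0},
  {"xyz":[17,-310,-53],"turn":[0,0,-0.451],"grip":0},
  {"xyz":[17,-310,-53],"turn":[0,0,-0.451],"grip":0},
  {"xyz":[17,-310,-53],"turn":[0,0,-0.451],"grip":0},
  {"xyz":[17,-310,-53],"turn":[0,0,-0.451],"grip":0},
  {"xyz":[17,-310,-53],"turn":[0,0,-0.451],"grip":0},
  {"xyz":[17,-310,-53],"turn":[0,0,-0.451],"grip":0},
  {"xyz":[17,-310,-53],"turn":[0,0,-0.451],"grip":0},
])

```text
clock: 8.45
tcp_pos: [0.6497, -0.0604, 0.157]
orientation: [0.0, 0.998, 0.058, -0.001]
wrist_force: [0.8, 0.4, -0.4]
finger_gap: 0.0132
grip_force: 58.7
```

>>> apply_moves([
  {"xyz":[0,0,30],"turn":[0,0,0],"grip":0},
  {"xyz":[0,0,60],"turn":[0,0,0],"grip":0},
  {"xyz":[0,0,80],"turn":[0,0,0],"grip":0},
  {"xyz":[0,0,80],"turn":[0,0,0],"grip":0},
  {"xyz":[0,0,80],"turn":[0,0,0],"grip":0},
  {"xyz":[0,0,80],"turn":[0,0,0],"grip":0},
])

```text
clock: 8.95
tcp_pos: [0.6509, -0.0621, 0.0795]
orientation: [0.0, 0.998, 0.057, 0.001]
wrist_force: [0.5, 0.8, 0.6]
finger_gap: 0.0137
grip_force: 58.7
```

```bash
python3 - <<'E'
from h import *
w=shot("wrist"); c=shot("scene"); np.savez("w7.npz",**w); np.savez("s7.npz",**c)
big=cv2.resize(c["color"][190:310,140:300],(800,600),interpolation=cv2.INTER_CUBIC)
cv2.imwrite("pics/w7.png",cv2.resize(w["color"],(800,600))); cv2.imwrite("pics/s7.png",big)
s=env.get_state(); print(s["tcp_pos"],s["orientation"],s["clock"])
E
```

```text
[ 0.65184019 -0.06168994  0.08041305] [5.35597931e-04 9.98352318e-01 5.73542820e-02 1.68770461e-03] 9.05
```

View pics/w7.png

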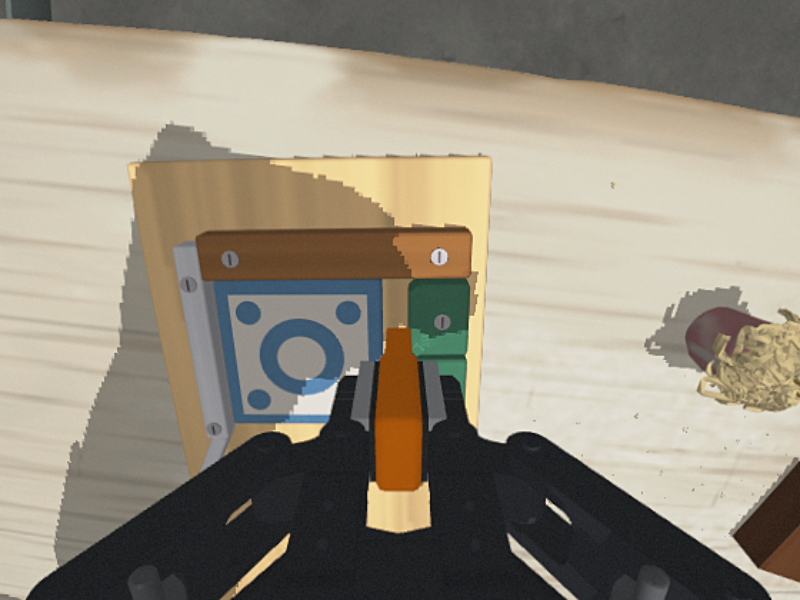

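View pics/s7.png

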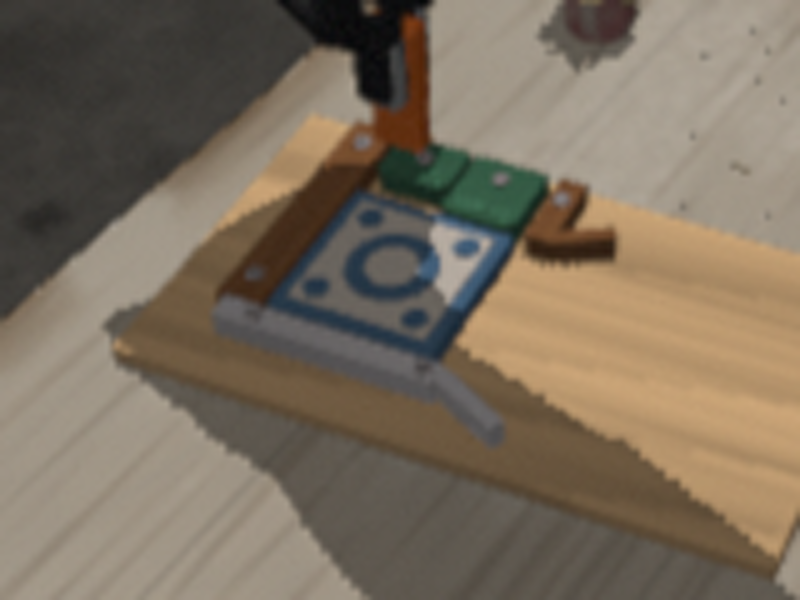

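The wrist view shows the spacer upright with its foot's front edge at row 328, columns 387–411. The tile edge is at column 382 and the stop face at about 409. The scene crop confirms the spacer is above the shallow stop's gap at (400,150).

```bash
python3 - <<'E'
from h import *
d=dict(np.load("w7.npz"))
O=np.array([.5719,-.0211]);th=np.radians(6.6);R=np.array([[np.cos(th),-np.sin(th)],[np.sin(th),np.cos(th)]])
bd=lambda p:((p-O)@R*1000).round(1)
print("tcp",bd(np.array([.65184,-.06169])))
for u,v,z in [(387,329,.049),(411,329,.049),(382,281,.022),(382,340,.022),(409,290,.024),(300,280,.024)]:
    print(u,v,bd(world(d,u*.7,v*.7,z)[:2]))
vv,uu=np.mgrid[0:420,0:560]; W=world(d,uu,vv)
for v in (205,215,222,228): print([(int(u),*bd(W[v,u,:2]),round(float(W[v,u,2])*1000)) for u in range(256,300,3)])
for v in (232,240,255): print([(int(u),*bd(W[v,u,:2]),round(float(W[v,u,2])*1000)) for u in range(266,294,4)])
E
```

```text
tcp [ 74.7 -49.5]
387 329 [ 81.7 -45.8]
411 329 [ 81.7 -55.9]
382 281 [ 94.1 -43. ]
382 340 [ 63.9 -42.6]
409 290 [ 90.4 -55.5]
300 280 [95.3 -5.2]
[(256, np.float64(88.4), np.float64(-35.3), 22), (259, np.float64(88.3), np.float64(-37.3), 22), (262, np.float64(88.4), np.float64(-39.3), 22), (265, np.float64(87.8), np.float64(-41.2), 21), (268, np.float64(83.8), np.float64(-42.9), 9), (271, np.float64(84.1), np.float64(-45.0), 10), (274, np.float64(84.2), np.float64(-47.2), 10), (277, np.float64(84.1), np.float64(-49.3), 10), (280, np.float64(83.7), np.float64(-51.4), 9), (283, np.float64(83.7), np.float64(-53.6), 9), (286, np.float64(88.9), np.float64(-55.3), 24), (289, np.float64(89.3), np.float64(-57.3), 25), (292, np.float64(88.9), np.float64(-59.3), 24), (295, np.float64(89.2), np.float64(-61.3), 25), (298, np.float64(88.7), np.float64(-63.4), 23)]
[(256, np.float64(80.9), np.float64(-35.0), 22), (259, np.float64(80.9), np.float64(-37.1), 22), (262, np.float64(81.2), np.float64(-39.2), 22), (265, np.float64(81.0), np.float64(-41.2), 22), (268, np.float64(76.8), np.float64(-42.8)
[... 2238 characters left out ...]
 np.float64(-58.2), 24)]
[(266, np.float64(61.8), np.float64(-41.6), 21), (270, np.float64(83.5), np.float64(-45.7), 66), (274, np.float64(83.5), np.float64(-47.9), 66), (278, np.float64(158.3), np.float64(-50.4), 222), (282, np.float64(83.9), np.float64(-52.3), 67), (286, np.float64(83.6), np.float64(-54.4), 66), (290, np.float64(62.7), np.float64(-58.3), 23)]
[(266, np.float64(83.8), np.float64(-44.2), 84), (270, np.float64(85.2), np.float64(-46.3), 86), (274, np.float64(84.6), np.float64(-48.2), 85), (278, np.float64(84.8), np.float64(-50.1), 86), (282, np.float64(85.1), np.float64(-52.1), 86), (286, np.float64(84.1), np.float64(-54.0), 84), (290, np.float64(84.2), np.float64(-56.0), 85)]
```

The tongue centre measures board (72, -50.3) and the gap middle (75, -49.0). I'll correct by +3 in x and 1.2 mm toward the fence, then go down gently.

>>> apply_moves([
  {"xyz":[3,-1.2,0],"turn":[0,0,0],"grip":0},
  {"xyz":[3,-1.2,10],"turn":[0,0,0],"grip":0},
  {"xyz":[3,-1.2,18],"turn":[0,0,0],"grip":0},
  {"xyz":[3,-1.2,22],"turn":[0,0,0],"grip":0},
  {"xyz":[3,-1.2,25],"turn":[0,0,0],"grip":0},
  {"xyz":[3,-1.2,28],"turn":[0,0,0],"grip":0},
  {"xyz":[3,-1.2,30],"turn":[0,0,0],"grip":0},
  {"xyz":[3,-1.2,30],"turn":[0,0,0],"grip":0},
])

```text
clock: 9.72
tcp_pos: [0.653, -0.059, 0.0476]
orientation: [-0.0, 0.998, 0.058, -0.0]
wrist_force: [-0.1, 1.2, 0.0]
finger_gap: 0.0135
grip_force: 58.7
```

The foot is already below the tile's top without contact, so it is in the gap. I'll go down to the board.

>>> apply_moves([
  {"xyz":[0,0.5,2],"turn":[0,0,0],"grip":0},
  {"xyz":[0,0.5,4],"turn":[0,0,0],"grip":0},
  {"xyz":[0,0.5,5],"turn":[0,0,0],"grip":0},
  {"xyz":[0,0.5,6],"turn":[0,0,0],"grip":0},
  {"xyz":[0,0.5,6],"turn":[0,0,0],"grip":0},
])

```text
clock: 10.13
tcp_pos: [0.6533, -0.0596, 0.0421]
orientation: [0.0, 0.998, 0.058, -0.0]
wrist_force: [0.9, -0.3, 0.0]
finger_gap: 0.0133
grip_force: 58.7
```

Next, down in small steps until contact.

>>> apply_moves([
  {"xyz":[0,0,0.7],"turn":[0,0,0],"grip":0},
  {"xyz":[0,0,1.4],"turn":[0,0,0],"grip":0},
  {"xyz":[0,0,2],"turn":[0,0,0],"grip":0},
  {"xyz":[0,0,2],"turn":[0,0,0],"grip":0},
])

```text
clock: 10.47
tcp_pos: [0.6536, -0.0597, 0.0413]
orientation: [0.0, 0.998, 0.058, 0.0]
wrist_force: [-1.3, 1.4, 4.3]
finger_gap: 0.0137
grip_force: 59.6
```

The foot is on the board (4 N, at the expected height). I'll ease the downward push and press toward the fence.

>>> apply_moves([
  {"xyz":[0,-0.7,-0.7],"turn":[0,0,0],"grip":0},
  {"xyz":[0,-1.4,-0.7],"turn":[0,0,0],"grip":0},
  {"xyz":[0,-2.1,-0.7],"turn":[0,0,0],"grip":0},
  {"xyz":[0,-2.8,-0.7],"turn":[0,0,0],"grip":0},
  {"xyz":[0,-3.5,-0.7],"turn":[0,0,0],"grip":0},
  {"xyz":[0,-3.5,-0.7],"turn":[0,0,0],"grip":0},
])

```text
clock: 10.97
tcp_pos: [0.6535, -0.0563, 0.0413]
orientation: [0.0, 0.998, 0.058, 0.0]
wrist_force: [0.5, -3.4, 2.1]
finger_gap: 0.0133
grip_force: 59.1
```

>>> apply_moves([
  {"xyz":[0,-0.7,0],"turn":[0,0,0],"grip":0},
  {"xyz":[0,-1.4,0],"turn":[0,0,0],"grip":0},
  {"xyz":[0,-2,0],"turn":[0,0,0],"grip":0},
  {"xyz":[0,-2,0],"turn":[0,0,0],"grip":0},
])

```text
clock: 11.3
tcp_pos: [0.6533, -0.0554, 0.0413]
orientation: [0.001, 0.998, 0.058, 0.0]
wrist_force: [0.9, -6.8, 2.2]
finger_gap: 0.0132
grip_force: 59.1
```

>>> apply_moves([
  {"xyz":[0,-0.7,0],"turn":[0,0,0],"grip":0},
  {"xyz":[0,-1.4,0],"turn":[0,0,0],"grip":0},
  {"xyz":[0,-2,0],"turn":[0,0,0],"grip":0},
  {"xyz":[0,-2,0],"turn":[0,0,0],"grip":0},
  {"xyz":[0,-2,0],"turn":[0,0,0],"grip":0},
])

```text
clock: 11.72
tcp_pos: [0.6531, -0.0551, 0.0413]
orientation: [0.003, 0.998, 0.057, 0.0]
wrist_force: [-0.0, -10.4, 2.8]
finger_gap: 0.0131
grip_force: 59.2
```

```bash
python3 - <<'E'
from h import *
d=shot("wrist"); np.savez("w8.npz",**d); cv2.imwrite("pics/w8.png",cv2.resize(d["color"],(800,600)))
s=env.get_state(); print(s["tcp_pos"],s["wrist_force"],s["orientation"])
vv,uu=np.mgrid[0:420,0:560]; W=world(d,uu,vv); H,S,V=cv2.split(cv2.cvtColor(d["color"],cv2.COLOR_BGR2HSV))
O=np.array([.5719,-.0211]);th=np.radians(6.6);R=np.array([[np.cos(th),-np.sin(th)],[np.sin(th),np.cos(th)]])
m=((H>95)&(H<125)&(S>60)&(W[...,2]>.014)&(W[...,2]<.03)).astype(np.uint8)
n,l,st,ce=cv2.connectedComponentsWithStats(m); i=1+np.argmax(st[1:,4]); ys,xs=np.nonzero(l==i)
b=(world(d,xs,ys,.022)[:,:2]-O)@R*1000; print(b.min(0),b.max(0))
# left edge slope: max y per x bin
q=[(x,b[abs(b[:,0]-x)<3,1].max()) for x in range(25,92,8)]; print(np.round(q,1).tolist(), np.polyfit(*np.array(q).T,1))
f=[(x,b[abs(b[:,1]-x)<3,0].max()) for x in range(-30,35,8)]; print(np.round(f,1).tolist())
E
```

```text
[ 0.65305452 -0.05512194  0.04131844] [  0.24276253 -11.25541551   2.47514982] [2.75543365e-03 9.98372831e-01 5.69564137e-02 2.54055427e-04]
[ 25.25825765 -39.04850024] [94.65572176 40.05551496]
[[25.0, 39.1], [33.0, 39.3], [41.0, 39.4], [49.0, 39.6], [57.0, 39.6], [65.0, 39.7], [73.0, 39.9], [81.0, 40.0], [89.0, 40.1]] [1.45868971e-02 3.87836259e+01]
[[-30.0, 94.6], [-22.0, 94.6], [-14.0, 94.6], [-6.0, 94.6], [2.0, 94.7], [10.0, 94.1], [18.0, 94.1], [26.0, 94.1], [34.0, 94.1]]
```

View pics/w8.png

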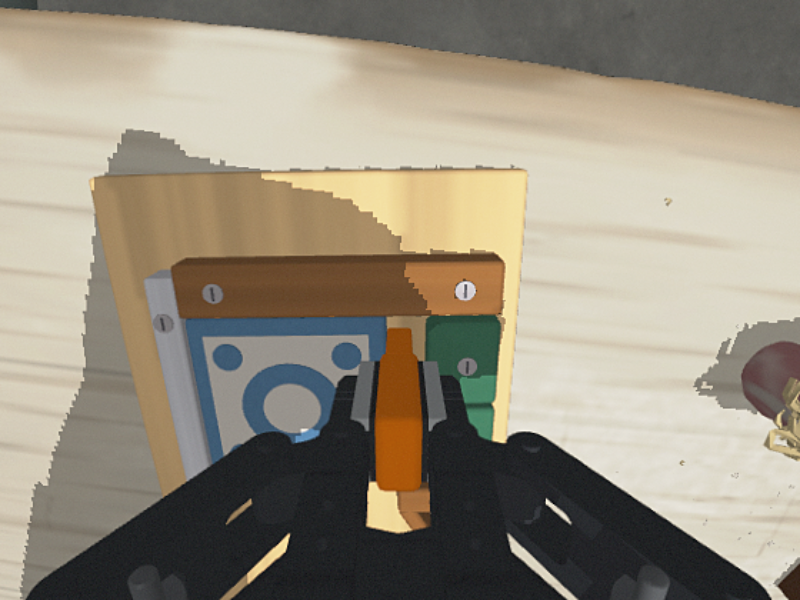

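The spacer's tongue is at (400,345) in the gap, and the tile's left edge lies along the fence. I'll check the fence's own direction against the tile's edge in the same picture.

```bash
python3 - <<'E'
from h import *
d=dict(np.load("w8.npz")); O=np.array([.5719,-.0211]);th=np.radians(6.6);R=np.array([[np.cos(th),-np.sin(th)],[np.sin(th),np.cos(th)]])
vv,uu=np.mgrid[0:420,0:560]; H,S,V=cv2.split(cv2.cvtColor(d["color"],cv2.COLOR_BGR2HSV))
o,b,gi=[],[],[]
for v in range(228,315,6):
    row=d["color"][v,95:170].astype(int)
    blue=np.nonzero((H[v,95:170]>95)&(H[v,95:170]<125)&(S[v,95:170]>80))[0]
    gray=np.nonzero(S[v,95:170]<60)[0]; gray=gray[gray<(blue[0] if len(blue) else 75)]
    if len(blue) and len(gray):
        f=lambda u,z:(world(d,u+95.,float(v),z)[:2]-O)@R*1000
        o.append(f(gray[0],.024)); gi.append(f(gray[-1],.024)); b.append(f(blue[0],.022))
        print(v,gray[0]+95,gray[-1]+95,blue[0]+95, o[-1].round(1),gi[-1].round(1),b[-1].round(1))
for n,x in (("fence outer",o),("fence inner",gi),("tile",b)):
    x=np.array(x); print(n,np.polyfit(x[:,0],x[:,1],1))
E
```

```text
228 107 129 130 [91.9 52. ] [91.9 39.4] [91.  39.9]
234 108 130 131 [88.2 52.1] [88.2 39.4] [87.3 39.9]
240 109 131 132 [84.5 52.2] [84.5 39.4] [83.6 39.9]
246 110 132 134 [80.7 52.3] [80.8 39.5] [79.7 39.3]
252 112 134 135 [76.9 51.9] [76.9 38.9] [75.9 39.3]
258 113 135 136 [73. 52.] [73.1 38.9] [72.  39.4]
264 115 136 137 [69.  51.5] [69.1 39. ] [68.  39.4]
270 116 137 138 [65.  51.7] [65.1 39. ] [63.9 39.4]
276 95 138 139 [60.8 65.3] [61.1 39.1] [59.8 39.5]
282 95 139 140 [56.6 66.2] [57.  39.1] [55.7 39.5]
288 95 140 142 [52.4 67.1] [52.8 39.2] [51.4 38.9]
294 95 142 143 [48.1 68. ] [48.5 38.6] [47.1 39. ]
300 95 143 144 [43.7 68.9] [44.2 38.7] [42.7 39.1]
306 95 144 145 [39.2 69.9] [39.8 38.7] [38.3 39.1]
312 95 145 147 [34.7 70.9] [35.3 38.8] [33.8 38.5]
fence outer [-0.41588446 86.2087951 ]
fence inner [1.29549102e-02 3.82099760e+01]
tile [1.76073371e-02 3.82278153e+01]
```

The tile's edge follows the fence with no gap along the whole visible length. I'll hold, confirm it is steady, and hand in.

>>> apply_moves([
  {"xyz":[0,-0.5,0],"turn":[0,0,0],"grip":0},
  {"xyz":[0,-1,0],"turn":[0,0,0],"grip":0},
  {"xyz":[0,-1,0],"turn":[0,0,0],"grip":0},
  {"xyz":[0,-1,0],"turn":[0,0,0],"grip":0},
  {"xyz":[0,-1,0],"turn":[0,0,0],"grip":0},
  {"xyz":[0,-1,0],"turn":[0,0,0],"grip":0},
])

```text
clock: 12.27
tcp_pos: [0.653, -0.055, 0.0413]
orientation: [0.004, 0.998, 0.057, 0.0]
wrist_force: [1.1, -11.9, 1.6]
finger_gap: 0.0132
grip_force: 59.2
```

```bash
python3 -c "
from h import *
s=env.get_state(); print(s['wrist_force'],s['tcp_pos'],s['grip_force']); print(ticket.hand_in())"
```

```text
[  1.05439051 -11.86999613   1.57098595] [ 0.65298981 -0.0550333   0.04134288] 59.15699243545532
the job is handed in; nothing more can be done
None
```

I handed the job in at about 12 s: the tile is at the end stop, and the spacer, still gripped, sits in the wide gap and presses the tile flush to the fence with about 12 N; no verdict came back.

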